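Open the code reader's guard and turn the sample jar to its scanner

ROBOT

A 6-joint arm with a two-finger parallel gripper is mounted at the origin on the work surface. World frame = base frame: x ahead of the robot, y to its left, z up, the work surface at z = 0. Lengths are in mm, angles in rad, forces in N, time in s.
With the tool pointing down it reaches from about 275 to 875 mm from the base axis. Payload 12.5 kg.
Tool frame: the origin (TCP) lies at the very end of the fingers, on their centre line; the grasp point (between the pads) lies r.grasp_offset behind it (r.grasp_offset is the distance from the TCP to the grasp point, in mm); z points along the fingers, y is the line along which they close (so a half turn about z gives the same grasp; the last joint's range is limited). The gripper opens to 85 mm and grips with 20 to 120 N. Pads are 22 mm wide; open, the fingers measure 114 mm over their backs; the gripper's body (76 mm by 85 mm) begins 54 mm behind the grasp point. The pads swing forward as they close: fully open they stand 13 mm farther back than shut.
Start: joints at [1.187, 0.351, 1.652, -0, 1.139, -0.085], TCP at [161.874, 525.625, 231.29] pointing down, gripper open.
Joint ranges: [-2.75, 2.75], [-0.79, 2.1], [0.01, 2.65], [-1.57, 4.71], [0.07, 3.14], [-2.87, 2.87]. Speed limits (rad/s): [2.22, 2.22, 2.79, 3.14, 3.14, 3.14].

INTERFACE

Orientations are given as a unit quaternion [x, y, z, w].
In Python, from cell import r, grab_frame gives the robot as it stands. The module is installed in compiled form; this text tells all that it offers.
- The arm moves only by the tool send_rows, never from a script. Its argument "rows" is a list of rows, each a list of 5 numbers: the shift along the tool's x, y, z in cm, then the turn about the tool's z in rad, then the opening, from 0 (shut) to 1 (fully open). In form: [[x, y, z, roll, fingers], ...]. A call has 1 to 10 rows; each row is the pose to reach, as a shift and turn from the pose commanded when the call began, along the tool's axes at that moment; what a row does not reach only later rows make up. A row lasts 1/10 s, in which the tool goes at most 50 mm and 8.59 degrees, less where a joint would pass 70% of its speed; a pose out of reach is approached as far as the arm can. A call with a gripper value outside its range is refused whole. The fingers move at their own pace and stop on an object; the grip force is fixed at half the most. Time passes only in rows, so rows that repeat a pose let the fingers close. It gives the time, the measured TCP pose, the force, the opening and the grip force at its end, in the units of the state.
- r.get_obs(): the state, without advancing time (a new reading comes with each control period).
- grab_frame(name): name is "side" or "top" or "wrist"; returns a dict with "img" (480x640x3 uint8, red, green, blue), "vertical_fov" (degrees; the focal length in pixels is half the picture's height over the tangent of half this angle, whatever the lens; pixels are square), "cx", "cy" (the principal point, pixels), "dist" ([k1, k2, p1, p2, k3] as OpenCV has them; the pictures are not rectified), "xyz" and "orientation" of the camera in the world. Camera axes: x right, y down, z forward; pixel columns grow to the right and rows downward; lengths in mm; the calibration is good to about 2 mm. A picture is of the moment at which its call begins. There is no depth.
- r.sign_off(): hands the job in; it is judged then, once.
The state is a dict: "time": time; "q": joint angles; "qvel": joint speeds; "joint_torque": joint torques, N m; "eef_pos": TCP position; "eef_rot": TCP orientation; "force": force on the tool from outside, world axes, zero at the start; "wrist_torque": the same for the moment, N m; "finger_gap": finger opening in mm; "grip_force": force on a finger pad.
Only numpy, scipy, OpenCV 4.12 (cv2) and the standard library are available. Lean on these libraries where they do the work, as an engineer would, in place of code of your own. Each camera call takes 0.05 s, during which the arm holds its last target. There are 200 camera calls.

TASK

The code reader cannot see the jar's mark. Swing the reader's guard door wide open by its blue handle, until the door stands at right angles to the reader's front or a little beyond, then turn the jar, standing in its nest all the while (do not lift it out), until its orange mark squarely faces the scanner window. Leave the guard wide open, the jar upright in its nest and let go, and do not disturb the other things on the bench.

Things in the scene. Friction and masses are not known exactly. Their poses are not given: they have to be found in the camera images.
- reader: Beige bench-top code reader, fixed, 190 mm deep, 180 wide, walls 125 high, open at top and front under its guard. Origin on the bench under the centre of the jar nest; x points from the open front to the scanner at the back, y to the left side (the hinge's), z up. Bay floor at z = 15 mm; walls inside at y = +-80 and x = 85 mm.
- scan_window (a point): Centre of the red window, 70 mm above the bench, on the black scanner block: 40 mm wide (reader y +-20 mm), top at 120 mm, face at reader x = 40 mm, only 12 mm from the jar. No finger fits between: grip the jar at its sides, fingers on a line within about 45 degrees of the reader's y; a large turn takes several grasps.
- guard (a joint): Hinge of the guard, rad: 0 shut, grows as the free edge swings out to the front (clockwise seen from above), stop at 1.9. Friction hinge: about 5 N at the handle moves it, and it stays where it is left.
- guard_hinge (a point): Point on the guard's upright hinge axis, 138 mm above the bench, at reader x = -75, y = +85 mm. The guard is one L-shaped piece: a white front panel 6 mm thick, 170 mm wide from the hinge to reader -y, and a clear top 165 mm deep, upper face 133 mm above the bench, that turns with the panel and so uncovers the jar from above.
- guard_handle (a point): Grip point, 138 mm above the bench, on the blue handle: an upright round bar of 12 mm diameter whose end is at 154 mm and which is free down to 84 mm, where it bends to the panel. Its axis is 40 mm in front of the panel's mid-plane, 135 mm from the hinge along it (141 mm straight). It can be pinched from above and turns between the fingers.
- jar: Upright white sample jar with a flush blue lid, a plain cylinder 56 mm in diameter and 90 mm high, about 0.3 kg, standing in the nest (underside at 15 mm, lid top at 105 mm). Origin at the centre of the underside, z up; x points to its orange mark. At the start the mark points 120 to 180 degrees away from the scanner, either way.
- jar_mark (a point): Centre of the orange mark: an upright orange patch 18 mm by 56 mm on the jar's side; an orange bar on the lid points the same way, from the centre to the rim above the patch.
- can: Bystander: red drinks can, 66 mm in diameter, 115 mm high, loose, origin under its centre.
- dropper: Bystander: white dropper bottle with a green cap, 40 mm in diameter, 102 mm high, loose, origin under its centre.
- tub: Bystander: white screw-lid tub, 84 mm in diameter, 85 mm high, loose, origin under its centre.
- nest (a point): Centre of the nest on the bay floor, 15 mm above the bench: a lip 5 mm high, about 63 mm across inside, so that the 56 mm jar has 3 mm of play each way.

How it is judged:
By the outcome, as a careful person would: the job done as asked, in the order asked, and still so for the second after the job is handed in, with the robot touching nothing.
It also fails if it takes over 64 s, if anything falls off the work surface, if the arm or the gripper's body presses on something with over 40 N, if the wrist force passes 120 N, or if a joint passes its speed limit or range.

## Working session

There is one attempt and no reset: what is moved stays moved. The work goes in short steps, Python scripts to look and compute and a tool call to move; the robot and the scene stay as the last step left them, time stands still between calls to the robot, and variables do not carry over. Pictures are saved under pics/ and viewed, at most 10 in all, crops included, and the job is handed in when it is done.

Besides the shell and the picture viewer there is one more tool, called as name(argument=value, ...), one argument or row to a line, values as JSON. send_rows: Moves the arm, as the interface text tells. Its arguments: {"type":"object","properties":{"rows":{"type":"array"}},"required":["rows"]}

```bash
mkdir -p pics
cat > h.py <<'E'
import numpy as np, cv2
from scipy.spatial.transform import Rotation as R
from cell import r, grab_frame
def K(f):
    fl=240/np.tan(np.radians(f["vertical_fov"])/2)
    return np.array([[fl,0,f["cx"]],[0,fl,f["cy"]],[0,0,1.]])
def quat(o): return R.from_quat(o) if np.size(o)==4 else R.from_matrix(o)
def ray(f,px):
    u=cv2.undistortPoints(np.array(px,float).reshape(-1,1,2),K(f),np.array(f["dist"],float)).reshape(-1,2)
    return quat(f["orientation"]).apply(np.c_[u,np.ones(len(u))])
def onz(f,px,z):
    d=ray(f,px); c=np.array(f["xyz"]); return c+d*((z-c[2])/d[:,2])[:,None]
def proj(f,P):
    p=quat(f["orientation"]).inv().apply(np.atleast_2d(P)-np.array(f["xyz"]))
    return cv2.projectPoints(p,np.zeros(3),np.zeros(3),K(f),np.array(f["dist"],float))[0].reshape(-1,2)
def blobs(f,lo,hi,amin=30):
    h=cv2.cvtColor(f["img"],cv2.COLOR_RGB2HSV); m=cv2.inRange(h,np.array(lo),np.array(hi))
    n,l,s,c=cv2.connectedComponentsWithStats(m)
    return [(s[i].tolist(),c[i].round(1).tolist()) for i in range(1,n) if s[i][4]>=amin],l
def save(f,n): cv2.imwrite("pics/"+n+".png",cv2.cvtColor(f["img"],cv2.COLOR_RGB2BGR))
E
python3 - <<'E'
from h import *
o=r.get_obs(); print(o["time"],o["eef_pos"],o["eef_rot"],r.grasp_offset,o["finger_gap"])
for n in("top","side"):
    f=grab_frame(n); save(f,n+"0"); print(n,f["xyz"],f["orientation"],f["vertical_fov"],f["dist"])
    for nm,lo,hi in(("blue",(100,120,50),(130,255,255)),("orange",(8,150,120),(22,255,255)),("red",(0,150,80),(6,255,255)),("green",(45,100,50),(85,255,255))):
        print(nm,blobs(f,lo,hi)[0])
E
```

```text
0.0 [161.764083   525.32275615 230.74576096] [ 1.48857404e-01  9.88858493e-01 -5.79667705e-04 -1.36939714e-04] 18.700000000000003 85.36729243125907
top [3.76417037e+02 3.61436451e-01 9.73824179e+02] [-0.70253015  0.70534233 -0.06887838  0.06480241] 56.89938115561274 [1.3847728e-05 0.0000000e+00 0.0000000e+00 0.0000000e+00 0.0000000e+00]
blue [([303, 249, 12, 16, 84], [308.9, 256.4])]
orange []
red []
green [([415, 304, 11, 11, 96], [420.0, 309.0])]
side [  64.13350059 -412.3035491   652.40628957] [ 0.8359645  -0.36434976  0.16313357 -0.37656347] 57.7136163096914 [-0.08762478  0.          0.          0.          0.        ]
blue [([319, 234, 15, 8, 60], [325.6, 237.5])]
orange []
red []
green []
```

View pics/top0.png

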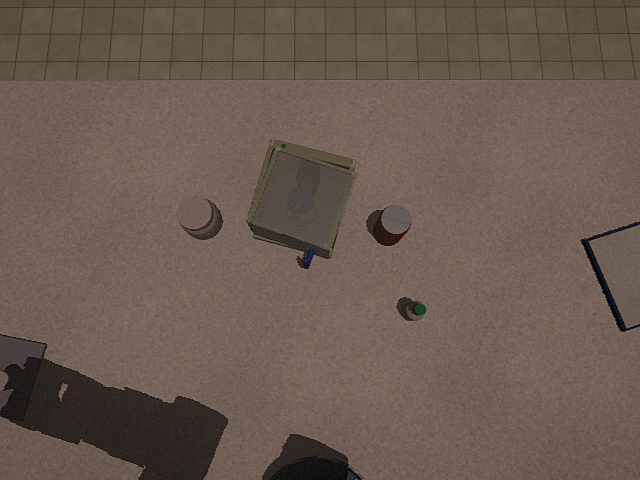

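View pics/side0.png

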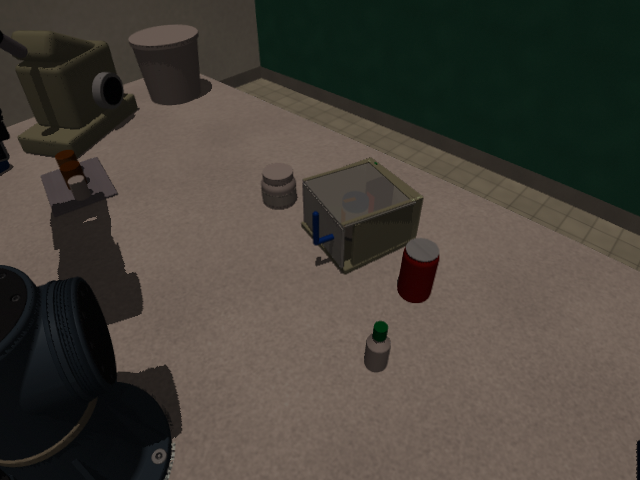

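The top view shows the reader at about (300,200) px with its front facing the robot and its handle at (308,258). The tub (198,215), can (392,225) and dropper (418,310) stand around it. I'll enlarge both views to pick out the corners.

Run:
```python
import cv2,numpy as np
a=cv2.imread("pics/top0.png")[130:280,235:365]; b=cv2.imread("pics/side0.png")[150:275,295:430]
a=cv2.resize(a,None,fx=4,fy=4,interpolation=cv2.INTER_CUBIC); b=cv2.resize(b,(280,259),interpolation=cv2.INTER_CUBIC)
c=np.zeros((600,800,3),np.uint8); c[:600,:520]=a; c[:259,520:]=b
c=np.clip(255*(c/255.)**0.5,0,255).astype(np.uint8); cv2.imwrite("pics/crop0.png",c)
```

```text
(no output)
```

View pics/crop0.png

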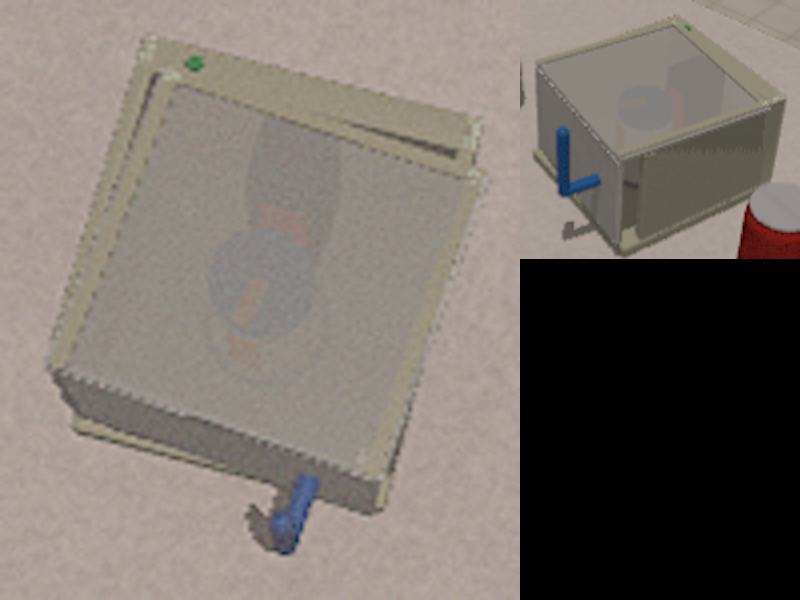

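The guard is shut. In the crop the hinge corner is at (55,370), the right front top corner at (382,478), and the back wall corners at (150,42) and (480,120). The handle tip is near (285,550). The mark points towards the front and slightly left.

```bash
cat > pose.py <<'E'
from h import *
E
python3 - <<'E'
from h import *
f=grab_frame("top"); s=grab_frame("side")
c=lambda p:[(235+x/4,130+y/4) for x,y in p]
tw=onz(f,c([(150,42),(480,120)]),125); tg=onz(f,c([(55,370),(382,478)]),133)
print("backL,backR",tw.round(1)); print("hingecorner,right",tg.round(1))
for a,b in((tw[0],tw[1]),(tg[0],tg[1])):
    d=a-b; print(np.hypot(*d[:2]), "reader yaw",np.degrees(np.arctan2(-d[0],d[1])))
lid=onz(f,c([(262,282),(250,320),(270,283)]),105); print("lid",lid.round(1))
# handle tip triangulate
def tri(p,q):
    d1=ray(f,[p])[0];d2=ray(s,[q])[0];o1=np.array(f["xyz"]);o2=np.array(s["xyz"])
    t=np.linalg.lstsq(np.c_[d1,-d2],o2-o1,rcond=None)[0]
    return ((o1+t[0]*d1+o2+t[1]*d2)/2).round(1),np.linalg.norm(o1+t[0]*d1-o2-t[1]*d2).round(1)
for cc in((285,548),(282,525)): print(tri(c([cc])[0],(315.7,212.7)))
for z in(84,154): print(z,onz(f,c([(285,545),(282,525)]),z).round(1), onz(s,[(315.7,212.7)],z).round(1))
# can, dropper, tub
print("can",onz(f,[(396,220)],115),"drop",onz(f,[(420,309)],102),"tub",onz(f,[(195,214)],85))
# LED etc: side corners of wall, base
sc=lambda p:[(295+(x-520)*.482,150+y*.482) for x,y in p]
print("side: back right 125",onz(s,sc([(783,98)]),125).round(1),"guard right/left front 133",onz(s,sc([(619,155),(537,65)]),133).round(1))
E
```

```text
backL,backR [[762.2  86.5 125. ]
 [719.7 -81.4 125. ]]
hingecorner,right [[587.8 129.6 133. ]
 [533.6 -29.5 133. ]]
173.23205425834186 reader yaw -14.231758734154482
168.0669683145709 reader yaw -18.807443264977003
lid [[640.6  29.6 105. ]
 [620.6  35.6 105. ]
 [640.1  25.5 105. ]]
(array([498.7,  13.9, 161.6]), np.float64(8.5))
(array([507.9,  17.8, 154.6]), np.float64(1.3))
84 [[508.4  18.3  84. ]
 [518.6  19.8  84. ]] [[571.4  78.4  84. ]]
154 [[498.   16.9 154. ]
 [507.4  18.3 154. ]] [[509.  18. 154.]]
can [[ 596.52006565 -161.79233602  115.        ]] drop [[ 420.46908579 -204.4265028   102.        ]] tub [[618.30808157 248.54927379  85.        ]]
side: back right 125 [[717.1 -79.8 125. ]] guard right/left front 133 [[536.  -24.6 133. ]
 [585.4 126.9 133. ]]
```

```bash
cat >> h.py <<'E'
def to(P,*more):
    o=r.get_obs(); T=quat(o["eef_rot"]); y=T.as_matrix()[:,1]
    print("t",round(o["time"],2),"tcp",np.round(o["eef_pos"],1),"yaw_y",np.degrees(np.arctan2(y[1],y[0])).round(1),"q6",round(o["q"][5],2),"gap",round(o["finger_gap"],1),"F",np.round(o["force"],1))
    for p in (P,)+more: print((T.inv().apply(np.array(p)-o["eef_pos"])/10).round(2))
E
python3 -c "
from h import *
to((508,18,235),(508,18,190))"
```

```text
t 0.2 tcp [161.8 525.5 231. ] yaw_y 72.9 q6 -0.08 gap 85.5 F [-0.2  0.3  0.1]
[-48.02 -38.31  -0.38]
[-48.02 -38.3    4.12]
```

send_rows(
  rows=[
    [-48, -38.3, 0, 0, 1],
    [-48, -38.3, 0, 0, 1],
    [-48, -38.3, 0, 0, 1],
    [-48, -38.3, 0, 0, 1],
    [-48, -38.3, 0, 0, 1],
    [-48, -38.3, 0, 0, 1],
    [-48, -38.3, 0, 0, 1],
    [-48, -38.3, 0, 0, 1],
    [-48, -38.3, 0, 0, 1],
    [-48, -38.3, 0, 0, 1],
  ],
)

```text
time: 1.2
eef_pos: [444.4, 110.6, 231.4]
eef_rot: [0.149, 0.989, 0.0, 0.0]
force: [0.7, 0.6, 0.5]
finger_gap: 85.5
grip_force: 0.0
```

```bash
python3 -c "
from h import *
to((508,18,235),(508,18,190))"
```

```text
t 1.2 tcp [444.4 110.6 231.4] yaw_y 72.9 q6 -1.13 gap 85.5 F [0.7 0.6 0.5]
[-8.81 -6.97 -0.35]
[-8.8  -6.97  4.15]
```

send_rows(
  rows=[
    [-8.8, -7, 0, 0, 1],
    [-8.8, -7, 0, 0, 1],
    [-8.8, -7, 0, 0, 1],
    [-8.8, -7, 0, 0, 1],
    [-8.8, -7, 0, 0, 1],
  ],
)

```text
time: 1.7
eef_pos: [506.4, 20.4, 231.0]
eef_rot: [0.149, 0.989, 0.0, -0.0]
force: [-0.1, 0.7, 0.7]
finger_gap: 85.6
grip_force: 0.0
```

Run:
```python
from h import *
to((508,18,119))
f=grab_frame("wrist"); save(f,"w1"); print(f["xyz"])
b,l=blobs(f,(100,120,40),(130,255,255),60); print(b, "pred tip/bend/tcp",proj(f,[(508,18,154),(508,18,84),(590,130,133)]).round(0))
m=np.argmax([x[0][4] for x in b])
```

```text
t 1.7 tcp [506.4  20.4 231. ] yaw_y 72.9 q6 -1.32 gap 85.6 F [-0.1  0.7  0.7]
[-0.23 -0.18 11.2 ]
[442.0466944   40.01781429 373.35783982]
[] pred tip/bend/tcp [[314. 248.]
 [314. 221.]
 [506. 302.]]Traceback (most recent call last):
  File "<stdin>", line 5, in <module>
    return _wrapfunc(a, 'argmax', axis=axis, out=out, **kwds)
    return _wrapit(obj, method, *args, **kwds)
    result = getattr(arr, method)(*args, **kwds)
ValueError: attempt to get argmax of an empty sequence
```

View pics/w1.png

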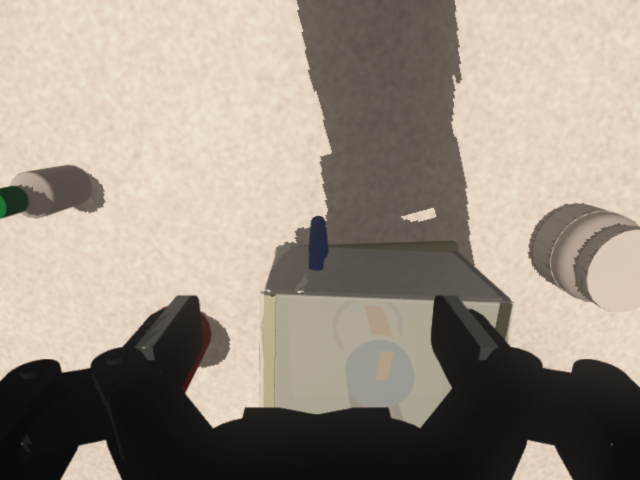

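The handle shows at (317,217–270) px, with its tip end near the bottom, and the fingers straddle it laterally at (175,330) and (460,330). I'll segment it with a darker mask.

Run:
```python
from h import *
f=grab_frame("wrist")
b,l=blobs(f,(100,100,15),(135,255,255),100); print(b)
R0=cv2.cvtColor(f["img"],cv2.COLOR_RGB2HSV)
for y in range(214,274,4):
    row=R0[y,300:340]; m=(row[:,0]>105)&(row[:,0]<135)&(row[:,1]>110); xs=np.where(m)[0]+300
    print(y,(xs.min(),xs.max(),R0[y,(xs.min()+xs.max())//2].tolist()) if len(xs) else None)
print(onz(f,[(316,262),(316,266),(318,219)],154).round(1),onz(f,[(318,222)],84).round(1))
print("jar lid",onz(f,[(379,375),(384,366)],105).round(1))
```

```text
[([309, 239, 18, 31, 363], [317.2, 255.2])]
214 None
218 None
222 None
226 None
230 None
234 None
238 None
242 None
246 (np.int64(320), np.int64(321), [114, 112, 64])
250 (np.int64(316), np.int64(325), [113, 116, 66])
254 (np.int64(316), np.int64(325), [113, 114, 65])
258 (np.int64(316), np.int64(321), [114, 113, 63])
262 (np.int64(313), np.int64(321), [113, 116, 66])
266 (np.int64(313), np.int64(320), [113, 114, 65])
270 None
[[516.5  17.2 154. ]
 [518.9  16.4 154. ]
 [491.7  26.  154. ]] [[509.8  20.8  84. ]]
jar lid [[639.9  32.  105. ]
 [632.9  37.9 105. ]]
```

Run:
```python
from h import *
f=grab_frame("wrist"); print(proj(f,[(508,18,154),(508,18,84),(545,5,84),(514,17,154),(514,17,84)]).round(0))
im=cv2.imread("pics/w1.png")[200:290,270:370]; im=cv2.resize(im,None,fx=6,fy=6,interpolation=cv2.INTER_CUBIC)
cv2.imwrite("pics/w1c.png",np.clip(255*(im/255.)**.5,0,255).astype(np.uint8))
```

```text
[[313. 248.]
 [314. 221.]
 [312. 269.]
 [314. 258.]
 [315. 228.]]
```

View pics/w1c.png

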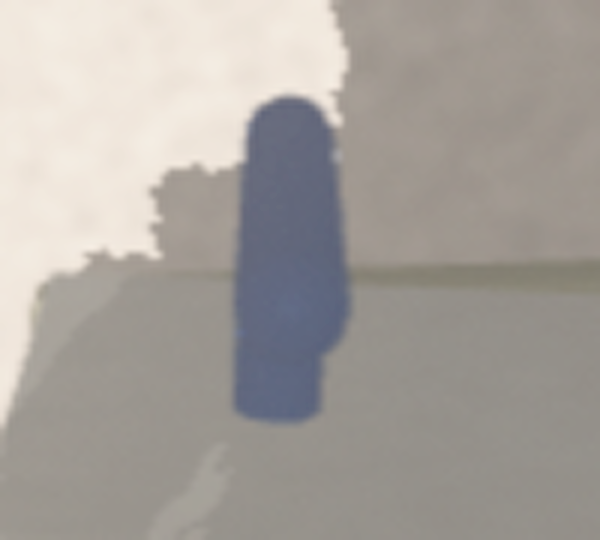

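The upright bar runs from its bend at (318,222) px to its tip, centred near (319,251). The narrower piece below it is the arm to the panel.

Run:
```python
from h import *
f=grab_frame("wrist"); p=onz(f,[(318.8,251)],154)[0]; print(p,onz(f,[(318.2,221.5)],84))
to((p[0],p[1],119))
```

```text
[510.66680722  20.8827941  154.        ] [[509.76928813  21.11496074  84.        ]]
t 1.9 tcp [506.6  20.8 231.4] yaw_y 73.0 q6 -1.32 gap 85.4 F [-0.5  0.2 -1. ]
[-0.39  0.12 11.24]
```

send_rows(
  rows=[
    [-0.4, 0.1, 5, 0, 1],
    [-0.4, 0.1, 9, 0, 1],
    [-0.4, 0.1, 11.2, 0, 1],
    [-0.4, 0.1, 11.2, 0, 1],
    [-0.4, 0.1, 11.2, 0, 0.4],
    [-0.4, 0.1, 11.2, 0, 0],
    [-0.4, 0.1, 11.2, 0, 0],
    [-0.4, 0.1, 11.2, 0, 0],
    [-0.4, 0.1, 11.2, 0, 0],
    [-0.4, 0.1, 11.2, 0, 0],
  ],
)

```text
time: 2.9
eef_pos: [511.8, 19.9, 120.0]
eef_rot: [0.149, 0.989, 0.0, 0.001]
force: [0.2, 4.6, 4.5]
finger_gap: 10.2
grip_force: 58.5
```

Run:
```python
from h import *
o=r.get_obs(); p=o["eef_pos"]; h=np.array([588.5,130.5]); v=p[:2]-h
print(np.hypot(*v),np.degrees(np.arctan2(v[1],v[0])))
# arc: start from actual; centre h, radius actual
a0=np.arctan2(v[1],v[0]); rad=np.hypot(*v)
T=[]
for d in range(0,97,6):
    a=a0-np.radians(d); T.append((h[0]+rad*np.cos(a),h[1]+rad*np.sin(a),p[2]))
to(*T)
```

```text
134.61053616759781 -124.74771531866287
t 2.9 tcp [511.8  19.9 120. ] yaw_y 72.9 q6 -1.32 gap 10.2 F [0.2 4.6 4.5]
[0. 0. 0.]
[ 1.32  0.5  -0.  ]
[ 2.58  1.13 -0.  ]
[ 3.77  1.89 -0.  ]
[ 4.87  2.77 -0.  ]
[ 5.87  3.75 -0.  ]
[ 6.76  4.84 -0.  ]
[ 7.54  6.02 -0.  ]
[ 8.19  7.27 -0.  ]
[ 8.7   8.58 -0.  ]
[ 9.08  9.94 -0.  ]
[ 9.31 11.33  0.  ]
[ 9.39 12.74  0.  ]
[ 9.32 14.15  0.  ]
[9.110e+00 1.554e+01 1.000e-02]
[8.76e+00 1.69e+01 1.00e-02]
[8.260e+00 1.822e+01 1.000e-02]
```

send_rows(
  rows=[
    [0.7, 0.25, 0, 0, 0],
    [1.35, 0.5, 0, 0, 0],
    [2.0, 0.8, 0, 0, 0],
    [2.65, 1.15, 0, 0, 0],
    [3.25, 1.55, 0, 0, 0],
    [3.85, 1.95, 0, 0, 0],
    [4.4, 2.4, 0, 0, 0],
    [4.95, 2.85, 0, 0, 0],
    [5.5, 3.35, 0, 0, 0],
    [6.0, 3.85, 0, 0, 0],
  ],
)

```text
time: 3.9
eef_pos: [465.1, 73.4, 119.9]
eef_rot: [0.149, 0.989, -0.001, 0.0]
force: [1.2, -4.2, 10.7]
finger_gap: 10.0
grip_force: 60.2
```

Run:
```python
from h import *
o=r.get_obs(); p=o["eef_pos"]; h=np.array([590,133]); v=p[:2]-h; a0=np.arctan2(v[1],v[0]); rad=141
print(np.hypot(*v),np.degrees(a0))
to(*[(h[0]+rad*np.cos(a),h[1]+rad*np.sin(a),120) for a in a0-np.radians([0,10,20,30,40,50,60,70])])
# where is the handle really
f=grab_frame("top"); print(blobs(f,(100,120,50),(130,255,255))[0])
```

```text
138.4032388122492 -154.48469754803216
t 3.9 tcp [465.1  73.4 119.9] yaw_y 72.9 q6 -1.21 gap 10.0 F [ 1.2 -4.2 10.7]
[ 0.19 -0.18 -0.01]
[ 1.69  1.77 -0.01]
[ 2.83  3.95 -0.01]
[ 3.58  6.29 -0.02]
[ 3.9   8.73 -0.02]
[ 3.8  11.18 -0.03]
[ 3.28 13.58 -0.03]
[ 2.34 15.86 -0.03]
[([585, 223, 55, 100, 217], [607.0, 262.3])]
```

send_rows(
  rows=[
    [0.65, 0.7, 0, 0, 0],
    [1.25, 1.45, 0, 0, 0],
    [1.8, 2.25, 0, 0, 0],
    [2.3, 3.1, 0, 0, 0],
    [2.7, 4.0, 0, 0, 0],
    [3.05, 4.9, 0, 0, 0],
    [3.35, 5.85, 0, 0, 0],
    [3.55, 6.8, 0, 0, 0],
    [3.7, 7.75, 0, 0, 0],
    [3.75, 8.7, 0, 0, 0],
  ],
)

```text
time: 4.95
eef_pos: [452.8, 167.9, 119.6]
eef_rot: [0.149, 0.989, -0.001, -0.002]
force: [-19.6, -1.2, 21.1]
finger_gap: 9.7
grip_force: 62.2
```

Run:
```python
from h import *
o=r.get_obs(); p=o["eef_pos"]; h=np.array([590,133]); v=p[:2]-h; a0=np.arctan2(v[1],v[0]); rad=np.hypot(*v)
print(rad,np.degrees(a0))
to(*[(h[0]+rad*np.cos(a),h[1]+rad*np.sin(a),120) for a in a0-np.radians([0,8,16,24,28])])
```

```text
141.62452928910363 165.71596329055345
t 4.95 tcp [452.8 167.9 119.6] yaw_y 72.9 q6 -1.01 gap 9.7 F [-19.6  -1.2  21.1]
[ 0.   -0.   -0.04]
[-0.04  1.98 -0.04]
[-0.35  3.93 -0.05]
[-0.93  5.81 -0.06]
[-1.32  6.72 -0.06]
```

send_rows(
  rows=[
    [0.2, 0.9, 0, 0, 0],
    [0.2, 1.9, 0, 0, 0],
    [0.1, 2.9, 0, 0, 0],
    [-0.05, 3.85, 0, 0, 0],
    [-0.3, 4.8, 0, 0, 0],
    [-0.6, 5.7, 0, 0, 0],
    [-0.8, 6.1, 0, 0, 0],
    [-0.8, 6.1, 0, 0, 0],
  ],
)

```text
time: 5.75
eef_pos: [479.5, 225.1, 119.6]
eef_rot: [0.149, 0.989, 0.0, -0.001]
force: [-7.2, 6.9, 7.0]
finger_gap: 10.0
grip_force: 60.7
```

Run:
```python
from h import *
o=r.get_obs(); p=o["eef_pos"]; h=np.array([590,133]); v=p[:2]-h; a0=np.arctan2(v[1],v[0]); rad=np.hypot(*v)
print(rad,np.degrees(a0),o["force"])
f=grab_frame("top"); save(f,"top2")
cv2.imwrite("pics/top2.png",cv2.resize(cv2.imread("pics/top2.png")[120:320,180:440],None,fx=3,fy=3,interpolation=cv2.INTER_CUBIC))
```

```text
143.84834975657472 140.19615545755408 [-7.22465772  6.90105981  6.96745977]
```

View pics/top2.png

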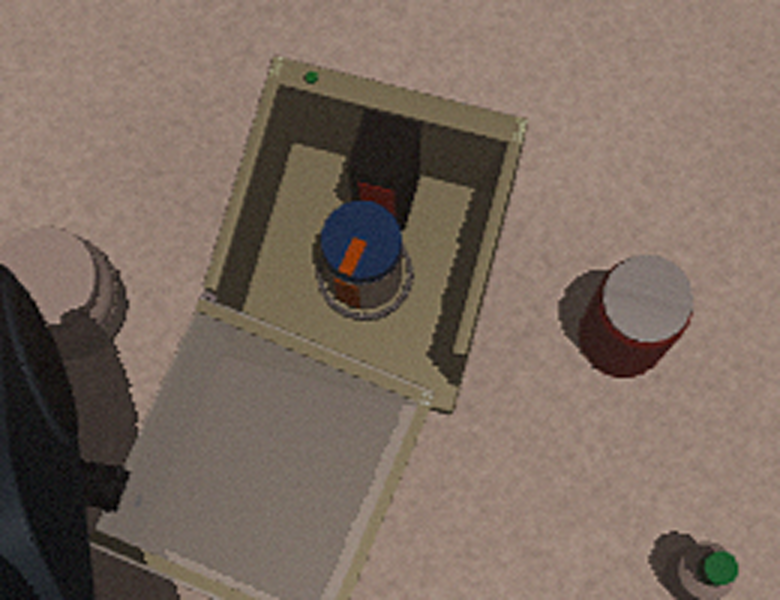

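The guard is open: the clear top now lies in front of the bay, with its hinge-side edge running from (203,310) to (97,525) crop px. The lid's orange bar points front-left, from (362,240) to (345,272).

Run:
```python
from h import *
f=grab_frame("top")
c=lambda p:[(180+x/3,120+y/3) for x,y in p]
def dirn(p,z):
    q=onz(f,c(p),z); d=q[1]-q[0]; print(q[:,:2].round(1).tolist(),np.degrees(np.arctan2(d[1],d[0])).round(1))
dirn([(207,295),(275,60)],125); dirn([(455,410),(525,120)],125);dirn([(275,60),(525,120)],125)
dirn([(97,525),(203,313)],133); dirn([(432,400),(208,303)],133)
h=cv2.cvtColor(f["img"],cv2.COLOR_RGB2HSV)
m=cv2.inRange(h,np.array((100,120,40)),np.array((130,255,255)))|cv2.inRange(h,np.array((4,160,150)),np.array((22,255,255)))
m[:190]=0;m[215:]=0;m[:,:285]=0;m[:,315:]=0
k=max(cv2.findContours(m,cv2.RETR_EXTERNAL,cv2.CHAIN_APPROX_NONE)[0],key=cv2.contourArea)
print(cv2.minEnclosingCircle(k),cv2.fitEllipse(k)); e=cv2.fitEllipse(k)[0]
C=onz(f,[e],105)[0]; b,l=blobs(f,(4,160,130),(22,255,255),8); print(b)
print("lid centre",C, [ (np.degrees(np.arctan2(*(q[:2]-C[:2])[::-1])).round(1),q.round(1)) for q in onz(f,[x[1] for x in b],105)])
```

```text
[[598.3, 130.5], [763.3, 88.3]] -14.4
[[520.9, -32.0], [719.7, -81.4]] -14.0
[[763.3, 88.3], [719.7, -81.4]] -104.4
[[446.8, 194.9], [584.1, 131.6]] -24.8
[[526.1, -16.9], [590.8, 128.5]] 66.0
((300.03570556640625, 200.3142852783203), 13.239662170410156) ((300.2359924316406, 199.8175506591797), (21.345613479614258, 25.996618270874023), 96.0853042602539)
[([293, 200, 9, 11, 50], [296.9, 204.8])]
lid centre [642.0915704  30.155172  105.       ] [(np.float64(147.3), array([631.6,  36.9, 105. ]))]
```

send_rows(
  rows=[
    [0, 0, 0, 0, 0.3],
    [0, 0, 0, 0, 0.3],
    [0, 0, 0, 0, 0.3],
    [0, 0, 0, 0, 0.3],
    [0, 0, -2, 0, 0.3],
    [0, 0, -5, 0, 0.3],
    [0, 0, -9, 0, 0.3],
    [0, 0, -11.5, 0, 0.3],
    [0, 0, -11.5, 0, 0.3],
  ],
)

```text
time: 6.75
eef_pos: [482.0, 224.5, 237.7]
eef_rot: [0.149, 0.989, 0.001, 0.003]
force: [0.2, -0.3, -0.3]
finger_gap: 25.8
grip_force: 0.0
```

Run:
```python
from h import *
# hover with wrist camera seeing jar: directly over jar at z 235
to((642,30,235))
```

```text
t 6.75 tcp [482.  224.5 237.7] yaw_y 72.9 q6 -0.92 gap 25.8 F [ 0.2 -0.3 -0.3]
[-21.02 -13.88   0.33]
```

send_rows(
  rows=[
    [-21, -13.9, 0, -0.75, 1],
    [-21, -13.9, 0, -0.75, 1],
    [-21, -13.9, 0, -0.75, 1],
    [-21, -13.9, 0, -0.75, 1],
    [-21, -13.9, 0, -0.75, 1],
    [-21, -13.9, 0, -0.75, 1],
    [-21, -13.9, 0, -0.75, 1],
    [-21, -13.9, 0, -0.75, 1],
    [-21, -13.9, 0, -0.75, 1],
    [-21, -13.9, 0, -0.75, 1],
  ],
)

```text
time: 7.75
eef_pos: [639.9, 30.4, 234.4]
eef_rot: [-0.224, 0.975, 0.0, -0.0]
force: [0.9, -0.2, 0.2]
finger_gap: 85.3
grip_force: 0.0
```

```bash
cat > jar.py <<'E'
from h import *
import sys
f=grab_frame("wrist"); save(f,sys.argv[1])
h=cv2.cvtColor(f["img"],cv2.COLOR_RGB2HSV)
bl=cv2.inRange(h,np.array((100,90,40)),np.array((130,255,255))); og=cv2.inRange(h,np.array((4,140,60)),np.array((22,255,255)))
print("pred centre",proj(f,[(642,30,105)]).round(0),"blue",blobs(f,(100,90,40),(130,255,255),300)[0],"or",blobs(f,(4,140,60),(22,255,255),60)[0])
# lift all mask pixels to the lid plane, fit circle of blue boundary there
n,l,s,c=cv2.connectedComponentsWithStats(bl); i=1+np.argmax(s[1:,4])
k=max(cv2.findContours((l==i).astype(np.uint8),cv2.RETR_EXTERNAL,cv2.CHAIN_APPROX_NONE)[0],key=cv2.contourArea)
hull=cv2.convexHull(k).reshape(-1,2).astype(float)
Q=onz(f,hull,105)[:,:2].astype(np.float32); (cx,cy),rad=cv2.minEnclosingCircle(Q); C=np.array([cx,cy]); print("lid centre",C,"r",rad)
ys,xs=np.nonzero(og); P=onz(f,np.c_[xs,ys].astype(float),105)[:,:2]-C; P=P[np.hypot(*P.T)<27.5]
q=P.mean(0); print("bar n",len(P),"mean r",np.hypot(*q),"angle",np.degrees(np.arctan2(q[1],q[0])))
to((C[0],C[1],75))
E
python3 jar.py w2
```

```text
pred centre [[315. 226.]] blue [([277, 191, 76, 75, 3773], [312.4, 230.1])] or [([333, 183, 18, 27, 111], [340.7, 195.0]), ([313, 203, 36, 32, 474], [330.6, 218.7])]
lid centre [644.253479    30.64142799] r 28.046716690063477
bar n 474 mean r 13.684053951260832 angle 150.26548054153236
t 7.8 tcp [640.   30.3 234.5] yaw_y 115.9 q6 -2.05 gap 85.4 F [-0.2  0.4 -0.3]
[-0.4  -0.16 15.95]
```

View pics/w2.png

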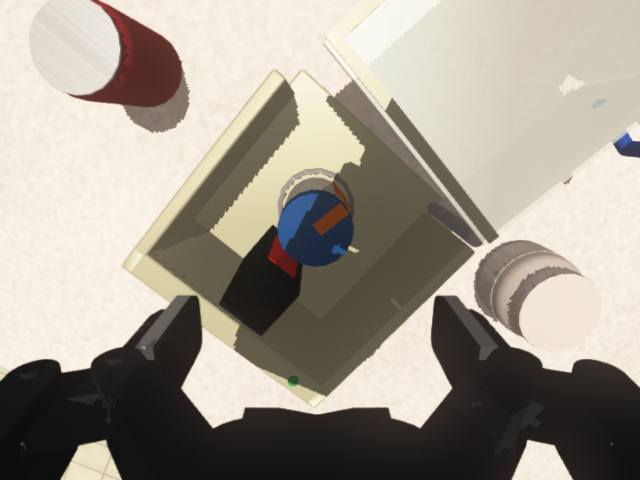

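The jar at (313,228) px is uncovered and clear of the guard. Its mark is on the front side (330,218), and the red window at (283,255) is on the opposite side. Measured: jar (644,30.6), mark at 150°, scanner at −14.3°, so the jar needs about 165° clockwise.

send_rows(
  rows=[
    [-0.4, -0.15, 5, 0, 1],
    [-0.4, -0.15, 10, 0, 1],
    [-0.4, -0.15, 14, 0, 1],
    [-0.4, -0.15, 16.2, 0, 1],
    [-0.4, -0.15, 16.2, 0, 0.8],
    [-0.4, -0.15, 16.2, 0, 0.5],
    [-0.4, -0.15, 16.2, 0, 0.5],
    [-0.4, -0.15, 16.2, 0, 0.5],
    [-0.4, -0.15, 16.2, 0, 0.5],
  ],
)

```text
time: 8.7
eef_pos: [645.4, 30.0, 74.0]
eef_rot: [-0.224, 0.975, -0.0, 0.001]
force: [-1.9, 2.0, 7.4]
finger_gap: 54.4
grip_force: 64.1
```

send_rows(
  rows=[
    [0, 0, 0, 0.14, 0.5],
    [0, 0, 0, 0.28, 0.5],
    [0, 0, 0, 0.42, 0.5],
    [0, 0, 0, 0.56, 0.5],
    [0, 0, 0, 0.7, 0.5],
    [0, 0, 0, 0.84, 0.5],
    [0, 0, 0, 0.98, 0.5],
    [0, 0, 0, 1.12, 0.5],
    [0, 0, 0, 1.26, 0.5],
    [0, 0, 0, 1.4, 0.5],
  ],
)

```text
time: 9.7
eef_pos: [645.8, 29.5, 74.1]
eef_rot: [0.459, 0.888, 0.001, 0.002]
force: [1.3, -2.3, 6.3]
finger_gap: 54.6
grip_force: 64.1
```

send_rows(
  rows=[
    [0, 0, 0, 0, 0.5],
    [0, 0, 0, 0, 1],
    [0, 0, 0, 0, 1],
    [0, 0, 0, 0, 1],
    [0, 0, -4, 0, 1],
    [0, 0, -9, 0, 1],
    [0, 0, -14, 0, 1],
    [0, 0, -16, 0, 1],
    [0, 0, -16, 0, 1],
  ],
)

```text
time: 10.6
eef_pos: [645.9, 29.8, 236.1]
eef_rot: [0.457, 0.89, 0.001, 0.003]
force: [-0.7, -0.2, -0.6]
finger_gap: 85.1
grip_force: 0.0
```

```bash
python3 jar.py w3
```

```text
pred centre [[311. 219.]] blue [([282, 184, 74, 75, 3682], [316.2, 223.0])] or [([334, 176, 19, 27, 99], [342.5, 188.2]), ([316, 196, 35, 31, 473], [333.2, 211.2])]
lid centre [647.87896729  31.15353584] r 28.015010833740234
bar n 476 mean r 13.209435316694401 angle 72.85593986133229
t 10.65 tcp [644.9  29.9 233.3] yaw_y 35.6 q6 -0.65 gap 85.6 F [-0.3  0.1 -0.4]
[-0.05  0.29 15.83]
```

send_rows(
  rows=[
    [0, 0, 0, -0.14, 1],
    [0, 0, 0, -0.28, 1],
    [0, 0, 0, -0.42, 1],
    [0, 0, 0, -0.56, 1],
    [0, 0, 0, -0.7, 1],
    [0, 0, 0, -0.84, 1],
    [0, 0, 0, -0.98, 1],
    [0, 0, 0, -1.12, 1],
    [0, 0, 0, -1.26, 1],
    [0, 0, 0, -1.4, 1],
  ],
)

```text
time: 11.65
eef_pos: [643.8, 29.9, 229.9]
eef_rot: [-0.227, 0.974, 0.0, -0.002]
force: [0.9, -0.3, -0.0]
finger_gap: 85.2
grip_force: 0.0
```

send_rows(
  rows=[
    [0, 0, 5, 0, 1],
    [0, 0, 10, 0, 1],
    [0, 0, 14, 0, 1],
    [0, 0, 16, 0, 1],
    [0, 0, 16, 0, 0.8],
    [0, 0, 16, 0, 0.5],
    [0, 0, 16, 0, 0.5],
    [0, 0, 16, 0, 0.5],
    [0, 0, 16, 0, 0.5],
  ],
)

```text
time: 12.55
eef_pos: [644.8, 29.9, 73.0]
eef_rot: [-0.224, 0.975, -0.0, 0.001]
force: [0.2, -1.1, -4.0]
finger_gap: 54.6
grip_force: 63.6
```

send_rows(
  rows=[
    [0, 0, 0, 0.14, 0.5],
    [0, 0, 0, 0.28, 0.5],
    [0, 0, 0, 0.42, 0.5],
    [0, 0, 0, 0.56, 0.5],
    [0, 0, 0, 0.7, 0.5],
    [0, 0, 0, 0.84, 0.5],
    [0, 0, 0, 0.98, 0.5],
    [0, 0, 0, 1.12, 0.5],
    [0, 0, 0, 1.26, 0.5],
    [0, 0, 0, 1.4, 0.5],
  ],
)

```text
time: 13.55
eef_pos: [644.9, 30.8, 72.9]
eef_rot: [0.459, 0.888, 0.001, 0.0]
force: [0.8, 5.4, -3.4]
finger_gap: 54.3
grip_force: 63.6
```

send_rows(
  rows=[
    [0, 0, 0, 0, 0.5],
    [0, 0, 0, 0, 1],
    [0, 0, 0, 0, 1],
    [0, 0, 0, 0, 1],
    [0, 0, -4, 0, 1],
    [0, 0, -9, 0, 1],
    [0, 0, -14, 0, 1],
    [0, 0, -16, 0, 1],
    [0, 0, -16, 0, 1],
  ],
)

```text
time: 14.45
eef_pos: [646.0, 29.6, 236.3]
eef_rot: [0.456, 0.89, 0.001, 0.003]
force: [-0.3, 0.3, 0.4]
finger_gap: 85.3
grip_force: 0.0
```

```bash
python3 jar.py w4
```

```text
pred centre [[311. 218.]] blue [([278, 183, 74, 75, 3756], [312.6, 218.9])] or [([311, 220, 36, 31, 460], [328.5, 235.3])]
lid centre [645.49487305  29.45118904] r 27.987319946289062
bar n 454 mean r 14.431628320063158 angle -9.83525907611585
t 14.5 tcp [645.   29.6 233.5] yaw_y 35.7 q6 -0.65 gap 85.8 F [-0.1  0.4 -0. ]
[-0.02 -0.   15.85]
```

```bash
cat > ang.py <<'E'
from h import *
import sys
f=grab_frame(sys.argv[1]); h=cv2.cvtColor(f["img"],cv2.COLOR_RGB2HSV)
og=cv2.inRange(h,np.array((4,140,60)),np.array((22,255,255))); p=proj(f,[(645,30,105)])[0]; Y,X=np.nonzero(og)
k=np.hypot(X-p[0],Y-p[1])<45; P=onz(f,np.c_[X,Y][k].astype(float),105)[:,:2].astype(np.float32)
(c,wh,a)=cv2.minAreaRect(P); v=cv2.fitLine(P,cv2.DIST_L2,0,.01,.01).ravel()
print(sys.argv[1],"n",len(P),"rect",np.round(c,1),np.round(wh,1),round(a,1),"line",np.degrees(np.arctan2(v[1],v[0])).round(1))
E
python3 ang.py wrist; python3 ang.py top; python3 -c "
import cv2,numpy as np
a=cv2.imread('pics/w4.png')[100:400,190:590]; cv2.imwrite('pics/w4c.png',cv2.resize(a,None,fx=2,fy=2,interpolation=cv2.INTER_CUBIC))"
```

```text
wrist n 466 rect [659.9  26.9] [ 9.7 26. ] 85.1 line -5.0Traceback (most recent call last):
  File "ang.py", line 5, in <module>
    k=np.hypot(X-p[0],Y-p[1])<45; P=onz(f,np.c_[X,Y][k].astype(float),105)[:,:2].astype(np.float32)
                                    ~~~^^^^^^^^^^^^^^^^^^^^^^^^^^^^^^^^^^^
  File "h.py", line 12, in onz
    d=ray(f,px); c=np.array(f["xyz"]); return c+d*((z-c[2])/d[:,2])[:,None]
  File "h.py", line 9, in ray
    u=cv2.undistortPoints(np.array(px,float).reshape(-1,1,2),K(f),np.array(f["dist"],float)).reshape(-1,2)
      ~~~~~~~~~~~~~~~~~~~^^^^^^^^^^^^^^^^^^^^^^^^^^^^^^^^^^^^^^^^^^^^^^^^^^^^^^^^^^^^^^^^^^^
cv2.error: OpenCV(4.12.0) /io/opencv/modules/calib3d/src/undistort.dispatch.cpp:347: error: (-215:Assertion failed) CV_IS_MAT(_src) && CV_IS_MAT(_dst) && (_src->rows == 1 || _src->cols == 1) && (_dst->rows == 1 || _dst->cols == 1) && _src->cols + _src->rows - 1 == _dst->rows + _dst->cols - 1 && (CV_MAT_TYPE(_src->type) == CV_32FC2 || CV_MAT_TYPE(_src->type) == CV_64FC2) && (CV_MAT_TYPE(_dst->type) == CV_32FC2 || CV_MAT_TYPE(_dst->type) == CV_64FC2) in function 'cvUndistortPointsInternal'
```

View pics/w4c.png

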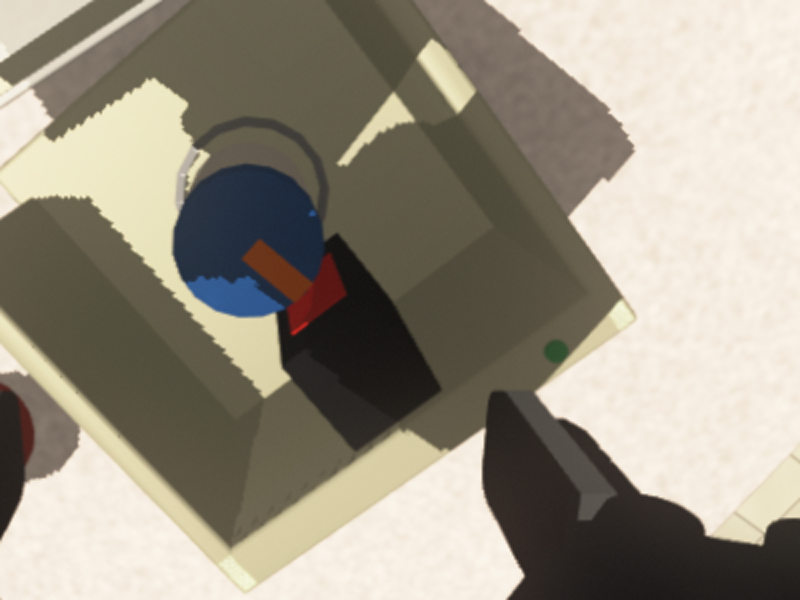

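The mark is now next to the red window: the bar runs from (252,248) to (300,293) crop px. A few degrees remain, so I'll compare the bar's long edges with the wall edges in the same picture.

```bash
cat > ang2.py <<'E'
from h import *
from scipy.optimize import least_squares
f=grab_frame("wrist"); h=cv2.cvtColor(f["img"],cv2.COLOR_RGB2HSV)
og=cv2.inRange(h,np.array((6,120,50)),np.array((22,255,255))); bl=cv2.inRange(h,np.array((100,90,40)),np.array((130,255,255)))
p=proj(f,[(645,30,105)])[0]; Y,X=np.mgrid[:480,:640]; near=(np.hypot(X-p[0],Y-p[1])<50).astype(np.uint8)*255
m=cv2.morphologyEx((og|bl)&near,cv2.MORPH_OPEN,np.ones((3,3)))
k=max(cv2.findContours(m,cv2.RETR_EXTERNAL,cv2.CHAIN_APPROX_NONE)[0],key=cv2.contourArea).reshape(-1,2).astype(float)
Q=onz(f,k,105)[:,:2]
s=least_squares(lambda c:np.hypot(*(Q-c[:2]).T)-c[2],[645,30,28],loss="soft_l1",f_scale=.5).x; C=s[:2]; print("circle",s.round(2))
y,x=np.nonzero(og&near); P=onz(f,np.c_[x,y].astype(float),105)[:,:2]; d=np.hypot(*(P-C).T); P=P[d<26]; d=d[d<26]
q=P.mean(0)-C; print("mean angle",np.degrees(np.arctan2(q[1],q[0])).round(1),"r range",d.min().round(1),d.max().round(1))
I=P[d<24]-I0 if False else P[(d>4)&(d<23)]-C   # trimmed to an annulus: bisector
A=np.arctan2(I[:,1],I[:,0]); rr=np.hypot(*I.T)
for a,b in((4,10),(10,16),(16,23)):
    w=(rr>=a)&(rr<b); t=np.degrees(A[w]); print(a,b,"edges",t.min().round(1),t.max().round(1),"mid",np.degrees(np.angle(np.exp(1j*A[w]).mean())).round(1))
E
python3 ang2.py
python3 - <<'E'
from h import *
f=grab_frame("wrist"); q=onz(f,[(190+x/2,100+y/2) for x,y in((247,590),(633,317))],125); d=q[1]-q[0]; print(q,np.degrees(np.arctan2(d[1],d[0]))-90)
E
```

```text
circle [645.71  29.11  26.74]
mean angle -9.1 r range 1.3 25.9
4 10 edges -77.6 50.3 mid -15.8
10 16 edges -37.7 14.0 mid -9.9
16 23 edges -25.3 7.6 mid -8.2
[[716.10131902 -74.75458674 125.        ]
 [759.55770903  89.90656365 125.        ]] -14.784073456554097
```

```bash
cat > ang3.py <<'E'
from h import *
from scipy.ndimage import map_coordinates
from scipy.optimize import least_squares
f=grab_frame("wrist"); I=f["img"].astype(float)+1; S=I.sum(2); rf=I[...,0]/S; bf=I[...,2]/S
def samp(M,P): uv=proj(f,np.c_[P,np.full(len(P),105.)]); return map_coordinates(M,[uv[:,1],uv[:,0]],order=1)
C=np.array([645.5,29.5]); ED=[]
s=np.arange(22,34,.1)
for a in np.radians(np.arange(0,360,3)):
    u=np.array([np.cos(a),np.sin(a)]); v=samp(bf,C+s[:,None]*u)
    if v[:15].mean()<.42: continue
    i=np.argmax(v<(v[:15].mean()+v[-15:].mean())/2) ; ED.append(C+s[i]*u)
ED=np.array(ED); c=least_squares(lambda c:np.hypot(*(ED-c[:2]).T)-c[2],[*C,28],loss="soft_l1",f_scale=.3).x
print("n",len(ED),"circle",c.round(2)); C=c[:2]
yaw=np.radians(-10); u=np.array([np.cos(yaw),np.sin(yaw)]); n=np.array([-u[1],u[0]]); t=np.arange(-11,11,.05); out=[]
for x in np.arange(4,24,1.):
    v=samp(rf,C+x*u+t[:,None]*n); hi=np.median(v[(abs(t)<2)]); lo=min(v[0],v[-1])
    w=np.where(v>(hi+np.median(np.r_[v[:60],v[-60:]]))/2)[0]; w=w[abs(t[w])<9]; out.append((x,t[w[0]],t[w[-1]]))
out=np.array(out); mid=out[:,1:].mean(1); g=np.polyfit(out[:,0],mid,1); print(out[::3].round(1).tolist())
print("line dir",(-10+np.degrees(np.arctan(g[0]))).round(1),"offset",g[1].round(2),"through-centre",(-10+np.degrees((mid*out[:,0]).sum()/(out[:,0]**2).sum())).round(1))
E
python3 ang3.py
```

```text
n 89 circle [644.79  29.24  27.95]
[[4.0, -5.8, 4.5], [7.0, -5.5, 4.8], [10.0, -5.3, 5.0], [13.0, -5.1, 5.3], [16.0, -4.8, 5.5], [19.0, -4.5, 5.8], [22.0, -4.3, 6.1]]
line dir -5.1 offset -1.02 through-centre -8.8
```

send_rows(
  rows=[
    [0, 0, 0, -0.14, 1],
    [0, 0, 0, -0.28, 1],
    [0, 0, 0, -0.42, 1],
    [0, 0, 0, -0.56, 1],
    [0, 0, 0, -0.7, 1],
    [0, 0, 0, -0.78, 1],
    [0, 0, 0, -0.78, 1],
  ],
)

```text
time: 15.45
eef_pos: [644.4, 29.8, 231.3]
eef_rot: [0.084, 0.996, -0.0, -0.001]
force: [0.1, 0.5, 0.7]
finger_gap: 85.4
grip_force: 0.0
```

```bash
python3 ang3.py; python3 -c "
from h import *
to((645,29.5,73))"
```

```text
n 108 circle [644.61  28.47  27.61]
[[4.0, -5.0, 5.3], [7.0, -4.8, 5.4], [10.0, -4.5, 5.8], [13.0, -4.3, 6.1], [16.0, -4.0, 6.3], [19.0, -3.8, 6.5], [22.0, -3.5, 6.8]]
line dir -5.0 offset -0.28 through-centre -6.0
t 15.5 tcp [644.4  29.8 231.5] yaw_y 80.2 q6 -1.43 gap 85.4 F [-0.6 -0.4  0. ]
[-0.09 -0.02 15.85]
```

send_rows(
  rows=[
    [0, 0, 5, 0, 1],
    [0, 0, 10, 0, 1],
    [0, 0, 14, 0, 1],
    [0, 0, 15.8, 0, 1],
    [0, 0, 15.8, 0, 0.8],
    [0, 0, 15.8, 0, 0.5],
    [0, 0, 15.8, 0, 0.5],
    [0, 0, 15.8, 0, 0.5],
    [0, 0, 15.8, 0.08, 0.5],
    [0, 0, 15.8, 0.165, 0.5],
  ],
)

```text
time: 16.5
eef_pos: [645.0, 30.1, 75.6]
eef_rot: [0.168, 0.986, 0.0, 0.001]
force: [-2.0, 1.6, 3.1]
finger_gap: 54.5
grip_force: 63.9
```

send_rows(
  rows=[
    [0, 0, 0, 0, 0.5],
    [0, 0, 0, 0, 0.5],
    [0, 0, 0, 0, 1],
    [0, 0, 0, 0, 1],
    [0, 0, 0, 0, 1],
    [0, 0, -4, 0, 1],
    [0, 0, -9, 0, 1],
    [0, 0, -14, 0, 1],
    [0, 0, -16, 0, 1],
    [0, 0, -16, 0, 1],
  ],
)

```text
time: 17.5
eef_pos: [645.9, 29.8, 238.0]
eef_rot: [0.166, 0.986, 0.0, 0.003]
force: [0.4, -0.1, -0.7]
finger_gap: 85.5
grip_force: 0.0
```

```bash
sed -i 's/radians(-10)/radians(-14)/; s/(-10+/(-14+/g' ang3.py; python3 ang3.py; python3 -c "
from h import *
f=grab_frame('wrist'); save(f,'w5'); to((645,29.5,73))"
```

```text
n 103 circle [644.61  28.77  27.55]
[[4.0, -5.4, 4.8], [7.0, -5.4, 4.8], [10.0, -5.5, 4.9], [13.0, -5.5, 4.8], [16.0, -5.4, 4.7], [19.0, -5.5, 4.8], [22.0, -5.4, 4.7]]
line dir -14.2 offset -0.31 through-centre -15.3
t 17.6 tcp [644.3  29.8 233.6] yaw_y 70.9 q6 -1.26 gap 85.7 F [-0.3 -0.4 -0.4]
[-0.09 -0.   16.06]
```

View pics/w5.png

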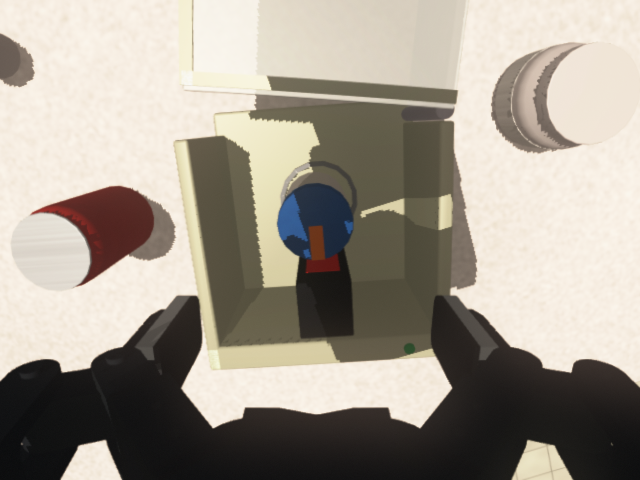

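The jar sits upright in its nest at (316,222) px, with the orange bar pointing straight at the red window (322,265). Its direction is −14.2°, against about −14.4° for the reader. The guard is still wide open and the gripper is clear, so I'll hand in.

```bash
python3 -c "
from cell import r
print(r.sign_off())"
```

```text
the job is handed in; nothing more can be done
None
```

Handed in at about 17.7 s of the 64 s allowed: the guard stands open at about 100°, and the jar is upright in its nest, let go, with its mark within about 1° of the scanner window by my measurement; the can, dropper and tub were not touched.

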